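Brush out the parts canister and shut it

ROBOT

A 7-joint arm with a two-finger parallel gripper is mounted at the origin on the work surface. World frame = base frame: x ahead of the robot, y to its left, z up, the work surface at z = 0. Lengths are in m, angles in rad, forces in N, time in s.
With the tool pointing down it reaches from about 0.4 to 0.85 m from the base axis. Payload 4.5 kg.
Tool frame: the origin (TCP) lies on the centre line of the jaws, within the pads' length; the fingertips stand 11 mm ahead of it and the grasp point (between the pads) lies 8 mm behind it; z points along the fingers, y is the line along which they close (so a half turn about z gives the same grasp; the last joint's range is limited). The gripper opens to 88 mm and grips with 3 to 60 N. Pads are 18 mm wide; open, the fingers measure 123 mm over their backs; the gripper's body (75 mm by 187 mm) begins 45 mm behind the grasp point.
Start: joints at [-1.22, 0.689, -0.195, 1.565, 0.157, 0.902, -0.215], TCP at [0.195, 0.594, 0.22] pointing down, gripper open.
Joint ranges: [-3.01, 3.01], [-0.46, 2.08], [-1.47, 1.51], [0.13, 2.56], [-1, 4.14], [0.04, 2.09], [-2.66, 2.66]. Speed limits (rad/s): [2.57, 2.57, 3.14, 3.14, 3.14, 3.14, 3.14].

INTERFACE

Orientations are given as a unit quaternion [x, y, z, w].
In Python, from plant import * gives the robot as it stands. The module is installed in compiled form; this text tells all that it offers.
- The arm moves only by the tool send_rows, never from a script. Its argument "motion" is a list of rows, each an object of numbers: "x", "y", "z": the shift along the tool's x, y, z in cm; "rx", "ry", "rz": the turn, a rotation vector about the tool's x, y, z in rad; "jaw": the finger opening in cm, from 0 to 8.81. In form: [{"x": .., "y": .., "z": .., "rx": .., "ry": .., "rz": .., "jaw": ..}, ...]. A call has exactly 5 rows; each row shifts and turns the commanded pose from where the row before left it, along the tool's axes as they then stand; what a row does not reach is not made up. A row lasts 1/10 s, in which the tool goes at most 50 mm and 8.59 degrees, less where a joint would pass 70% of its speed; a pose out of reach is approached as far as the arm can. A call is refused whole if a number of a shift passes 5 or a number of a turn 0.15, either way. A call with a gripper value outside its range is refused whole. The fingers move at their own pace and stop on an object; "grip_force" is the grip in N (left out, the last holds). Time passes only in rows, so rows that do not move let the fingers close, or fill a call up. It gives the time, the measured TCP pose, the force, the opening and the grip force at its end, in the units of the state.
- get_state(): the state, without advancing time (a new reading comes with each control period).
- snapshot(name): name is "scene" or "top" or "wrist"; returns a dict with "img" (480x640x3 uint8, red, green, blue), "vertical_fov" (degrees; the focal length in pixels is half the picture's height over the tangent of half this angle, whatever the lens; pixels are square), "cx", "cy" (the principal point, pixels), "extrinsics" (4x4, takes a point from camera to world coordinates). Camera axes: x right, y up, looking along -z (the intrinsics and any distortion apply to the point x, -y, -z); pixel columns grow to the right and rows downward; lengths in m; the calibration is good to about 2 mm. The wrist camera is an equidistant fisheye: a pixel r from the principal point sees the ray r / f radians off the axis. A picture is of the moment at which its call begins. There is no depth.
- finish_job(): hands the job in; it is judged then, once.
The state is a dict: "clock": time; "q": joint angles; "qd": joint speeds; "joint_torque": joint torques, N m; "tool_pos": TCP position; "eef_rot": TCP orientation; "contact_force": force on the tool from outside, world axes, zero at the start; "moment": the same for the moment, N m; "opening": opening from 0.0 (shut) to 1.0 (fully open); "finger_force": force on a finger pad.
Only numpy, scipy, OpenCV 4.12 (cv2) and the standard library are available. Lean on these libraries where they do the work, as an engineer would, in place of code of your own. Each camera call takes 0.05 s, during which the arm holds its last target. There are 200 camera calls.

TASK

Brush out the steel canister with the open hinged lid: take the long brush from its white cup and run it up and down inside the canister three times, each time right down to the floor and then most of the way up to the mouth. Then stand the brush back in its cup, head down, and push the canister's lid fully shut. Leave canister and cup standing where they are and do not disturb the other things.

Things in the scene. Friction and masses are not known exactly. Their poses are not given: they have to be found in the camera images.
- canister: Round steel canister standing on the table, mass about 0.85 kg, loose; outside diameter 100 mm, 120 mm tall, wall 4 mm (mouth 92 mm), floor 5 mm thick. It has a hinged lid that stands open. Origin: centre of its underside; z up; its +x points from the centre to the hinge (away from the robot within about 35 degrees).
- canister_in (a point): Centre of the canister's inner floor (5 mm above its underside).
- canister_rim (a point): Centre of the canister's mouth (120 mm above its underside).
- lid (a joint): Angle of the canister's lid in rad: 0 fully shut, 2.3 fully open; starts at about 1.75 to 2.15 (leaning back beyond upright). The hinge is stiff: the lid stays where it is left and must be pushed all the way down (under 2 N). The lid is a flat steel disc 104 mm across and 6 mm thick, reaching from the hinge; shut, its top lies 127 mm above the canister's underside.
- lid_hinge (a point): Point on the hinge axis, at the rear rim of the canister (52 mm from its axis, 121 mm above its underside); the hinge axis is the canister's y.
- lid_tab (a point): Upper face of the small tab (24 x 30 x 5 mm) at the lid's free edge, 113 mm from the hinge. At lid angle a it lies (in the canister's frame, from the hinge) about 113 mm x (-cos a) along x and 113 mm x sin a along z.
- brush: Long brush standing upright, head down, in the holder cup: 215 mm long, mass about 80 g. Round bristle head 41 mm across and 70 mm long at the bottom, a thin neck, then a round wooden handle 18 mm in diameter from 90 to 215 mm. Origin: centre of the flat lower end of the bristle head; z runs up along the handle.
- brush_grip (a point): Point on the axis of the brush handle, 185 mm above the lower end of the head.
- holder: White ceramic cup that holds the brush, loose, mass about 0.45 kg: outside diameter 68 mm, 75 mm tall, mouth 60 mm, floor 6 mm thick, no handle. Origin: centre of its underside, z up.
- holder_in (a point): Centre of the holder's inner floor (6 mm above its underside).
- holder_rim (a point): Centre of the holder's mouth (75 mm above its underside).
- grease_tin: Bystander: closed round steel tin, 72 mm across, 60 mm tall; to be left alone. Origin in its underside.
- wrench: Bystander: steel wrench 170 mm long lying flat; to be left alone. Origin in its underside; it lies along its x.
- bell: Bystander: small aluminium bicycle bell, dome 54 mm across, 31 mm tall; to be left alone. Origin in its underside.
- open_tin: Bystander: plain open aluminium tin without a lid, 84 mm across, 85 mm tall; not the one to be brushed; to be left alone. Origin in its underside.
- screw_jar: Bystander: closed glass jar, 64 mm across, 85 mm tall; to be left alone. Origin in its underside.
- mug: Bystander: white mug with a side handle, 80 mm across, 90 mm tall; to be left alone. Origin in its underside.
- screwdriver: Bystander: screwdriver 190 mm long lying flat; to be left alone. Origin in its underside; it lies along its x.
Mind the look-alikes: they are no part of the job. There is more than one size of the brush; the one meant has the size given above.

How it is judged:
By the outcome, as a careful person would: the job done as asked, in the order asked, and still so for the second after the job is handed in, with the robot touching nothing.
It also fails if it takes over 67 s, if anything falls off the work surface, if the arm or the gripper's body presses on something with over 40 N, if the wrist force passes 120 N, or if a joint passes its speed limit or range.

## Working session

There is one attempt and no reset: what is moved stays moved. The work goes in short steps, Python scripts to look and compute and a tool call to move; the robot and the scene stay as the last step left them, time stands still between calls to the robot, and variables do not carry over. Pictures are saved under pics/ and viewed, at most 10 in all, crops included, and the job is handed in when it is done.

Besides the shell and the picture viewer there is one more tool, called after "Request:" as a command line: name --argument value ..., lists and objects as JSON in quotes. send_rows: Moves the arm, as the interface text tells. Its arguments: {"type":"object","properties":{"motion":{"type":"array"},"grip_force":{"type":"number"}},"required":["motion"]}

```bash
mkdir -p pics
cat > h.py <<'E'
from plant import *
import numpy as np, cv2
from scipy.spatial.transform import Rotation as R
def snap(n,f):
    s=snapshot(n); cv2.imwrite('pics/'+f+'.png',s['img'][:,:,::-1]); np.save('pics/'+f+'.npy',s,allow_pickle=True); return s
def load(f): return np.load('pics/'+f+'.npy',allow_pickle=True).item()
def ray(s,u,v,fish=False):
    f=240/np.tan(np.radians(s['vertical_fov'])/2); a=np.array([u-s['cx'],v-s['cy']],float)
    if fish:
        r=np.hypot(*a); t=r/f; d=np.array([a[0]/r*np.sin(t),-a[1]/r*np.sin(t),-np.cos(t)])
    else: d=np.array([a[0]/f,-a[1]/f,-1])
    E=np.array(s['extrinsics']); return E[:3,3],E[:3,:3]@d
def plane(s,u,v,z,fish=False):
    o,d=ray(s,u,v,fish); return o+d*(z-o[2])/d[2]
def proj(s,p):
    f=240/np.tan(np.radians(s['vertical_fov'])/2); E=np.array(s['extrinsics']); c=E[:3,:3].T@(np.array(p)-E[:3,3])
    return s['cx']+f*c[0]/-c[2], s['cy']-f*c[1]/-c[2]
def tri(a,b):
    (o1,d1),(o2,d2)=a,b; t=np.linalg.lstsq(np.c_[d1,-d2],o2-o1,rcond=None)[0]
    p,q=o1+d1*t[0],o2+d2*t[1]; return (p+q)/2,np.linalg.norm(p-q)
E
python3 - <<'E'
from h import *
for n in('scene','top'):
    s=snap(n,n+'0'); print(n,s['vertical_fov'],s['cx'],s['cy'],np.round(s['extrinsics'],3).tolist())
st=get_state(); print({k:np.round(v,3) for k,v in st.items()})
print(R.from_quat(st['eef_rot']).as_matrix().round(3))
E
```

```text
scene 57.428514088352735 308.15293209057796 240.03981992282854 [[-0.355, -0.696, 0.624, 1.138], [0.935, -0.275, 0.225, 0.193], [0.015, 0.663, 0.748, 0.796], [0.0, 0.0, 0.0, 1.0]]
top 49.52034232074754 316.7922873287786 231.2016500282248 [[-0.008, 0.981, -0.192, 0.35], [-1.0, -0.004, 0.024, -0.002], [0.023, 0.192, 0.981, 1.204], [0.0, 0.0, 0.0, 1.0]]
{'clock': np.float64(0.1), 'q': array([-1.22 ,  0.69 , -0.195,  1.566,  0.157,  0.902, -0.215]), 'qd': array([ 0.001, -0.002, -0.002,  0.   , -0.002, -0.001, -0.   ]), 'joint_torque': array([-3.0000e-03, -5.2851e+01, -1.2710e+00, -1.5384e+01, -5.3000e-02,
        2.0000e-03,  0.0000e+00]), 'tool_pos': array([0.195, 0.593, 0.219]), 'eef_rot': array([ 0.158,  0.987, -0.001, -0.   ]), 'contact_force': array([ 0.443, -0.488, -0.647]), 'moment': array([ 0.004, -0.017,  0.013]), 'finger_force': np.float64(0.0), 'opening': np.float64(0.999)}
[[-0.95   0.311 -0.   ]
 [ 0.311  0.95  -0.002]
 [-0.    -0.002 -1.   ]]
```

View pics/scene0.png

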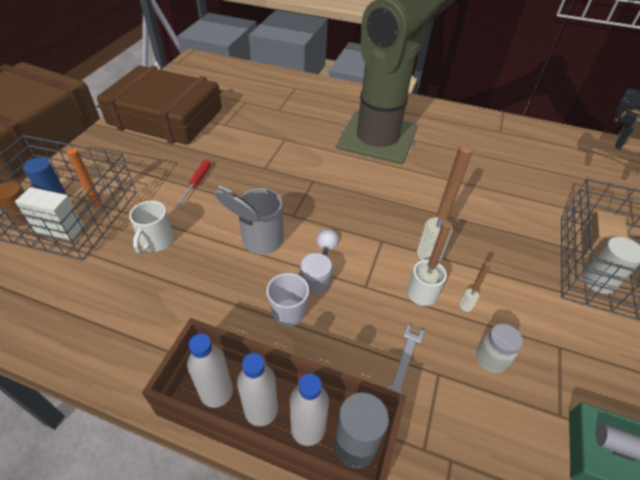

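View pics/top0.png

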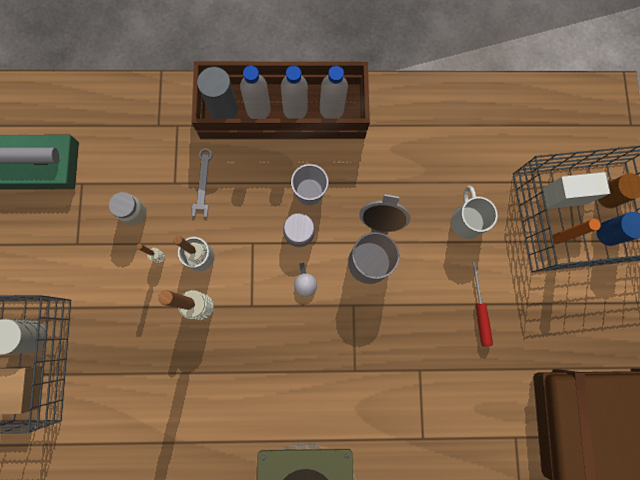

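Scene view: the canister is at (262,222) with its lid leaning back at (237,205). The white cup with a brush is at (427,283). A longer brush stands at (433,240) and a small one at (470,300). Top view: canister mouth about (375,255), lid (385,215), cup (195,253) and brush handle top about (182,242).

Run:
```python
from h import *
s=load('scene0');t=load('top0')
st=get_state(); print('tcp px',proj(s,st['tool_pos']),proj(t,st['tool_pos']))
for n,u,v,z in [('can rim top',375,256,.12),('cup rim',195,253,.075),('longbrush head',197,305,.07),('small',157,256,.03),('tin',298,229,.06),('opentin',309,182,.085),('bell',305,285,.03),('jar',123,207,.085),('mug',478,214,.09)]: print(n,plane(t,u,v,z).round(3))
for n,u,v,z in [('can rim scene',262,206,.12),('cup rim scene',428,277,.075)]: print(n,plane(s,u,v,z).round(3))
def up(im,c,w,h,k,f): 
    u,v=c; cv2.imwrite(f,cv2.resize(im[v-h:v+h,u-w:u+w,::-1],None,fx=k,fy=k,interpolation=cv2.INTER_CUBIC))
a=s['img'];b=t['img']
def crop(im,u,v,w,h): return cv2.resize(im[v-h:v+h,u-w:u+w,::-1],(400,300),interpolation=cv2.INTER_CUBIC)
o=np.vstack([np.hstack([crop(a,260,210,60,45),crop(a,445,225,120,90)]),np.hstack([crop(b,380,235,60,45),crop(b,180,270,80,60)])])
cv2.imwrite('pics/c0.png',o)
```

```text
tcp px (np.float64(638.20657703758), np.float64(162.9497982853)) (np.float64(-31.239493025708384), np.float64(425.24614760423844))
can rim top [ 0.508 -0.151  0.12 ]
cup rim [0.523 0.236 0.075]
longbrush head [0.411 0.229 0.07 ]
small [0.524 0.331 0.03 ]
tin [0.579 0.012 0.06 ]
opentin [ 0.681 -0.013  0.085]
bell [ 0.456 -0.003  0.03 ]
jar [0.625 0.395 0.085]
mug [ 0.605 -0.387  0.09 ]
can rim scene [ 0.517 -0.141  0.12 ]
cup rim scene [0.54  0.241 0.075]
```

View pics/c0.png

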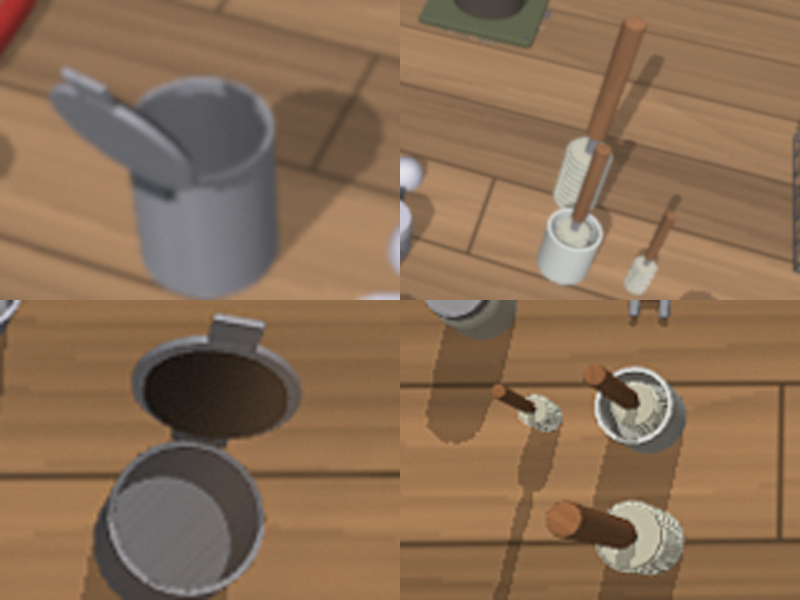

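Run:
```python
from h import *
s=load('scene0');t=load('top0')
for n,a,b in [('cup rim',(427.5,273.5),(194,252.8)),('brush top',(446,224),(178.8,238.8)),('brush base of handle',(431,268),(193,250)),('long top',(464.2,148.2),(165,298)),('can rim',(261,205),(376,256)),('tab',(225.5,189),(391,199))]:
    p,e=tri(ray(s,*a),ray(t,*b)); print(n,p.round(4),round(e,4))
w=snap('wrist','w0'); print(w['vertical_fov'],w['cx'],w['cy'],np.array(w['extrinsics']).round(3))
```

```text
cup rim [0.525  0.2397 0.0672] 0.0008
brush top [0.5284 0.2388 0.2202] 0.0028
brush base of handle [0.5275 0.24   0.0892] 0.0042
long top [0.4105 0.2345 0.3067] 0.0016
can rim [ 0.5083 -0.1514  0.1122] 0.0062
tab [ 0.6029 -0.1701  0.2317] 0.0002
65.70646984690485 313.95751716155246 247.0809629498593 [[ 0.311 -0.904 -0.293  0.118]
 [ 0.95   0.296  0.098  0.618]
 [-0.002 -0.309  0.951  0.385]
 [ 0.     0.     0.     1.   ]]
```

Request:
send_rows --motion '[{"x": -3.4, "z": -1.5, "jaw": 8.8}, {"x": -3.4, "z": -1.5, "jaw": 8.8}, {"x": -3.4, "z": -1, "jaw": 8.8}, {"x": -3.4, "z": -1, "jaw": 8.8}, {"x": -3.4, "jaw": 8.8}]'

```text
schema error: expected keys x, y, z, rx, ry, rz, jaw
```

Request:
send_rows --motion '[{"x": -3.4, "jaw": 8.8}, {"x": -3.4, "jaw": 8.8}, {"x": -3.4, "jaw": 8.8}, {"x": -3.4, "jaw": 8.8}, {"x": -3.4, "jaw": 8.8}]'

```text
schema error: expected keys x, y, z, rx, ry, rz, jaw
```

Request:
send_rows --motion '[{"x": -3.4, "y": 0, "z": -1.5, "rx": 0, "ry": 0, "rz": 0, "jaw": 8.8}, {"x": -3.4, "y": 0, "z": -1.5, "rx": 0, "ry": 0, "rz": 0, "jaw": 8.8}, {"x": -3.4, "y": 0, "z": -1, "rx": 0, "ry": 0, "rz": 0, "jaw": 8.8}, {"x": -3.4, "y": 0, "z": -1, "rx": 0, "ry": 0, "rz": 0, "jaw": 8.8}, {"x": -3.4, "y": 0, "z": 0, "rx": 0, "ry": 0, "rz": 0, "jaw": 8.8}]'

```text
clock: 0.65
tool_pos: [0.3578, 0.541, 0.2715]
eef_rot: [0.158, 0.987, 0.001, 0.0]
contact_force: [-0.3, 1.0, -0.5]
opening: 0.998
finger_force: 0.0
```

Request:
send_rows --motion '[{"x": -3.4, "y": 0, "z": 0, "rx": 0, "ry": 0, "rz": 0, "jaw": 8.8}, {"x": -3.4, "y": 0, "z": 0, "rx": 0, "ry": 0, "rz": 0, "jaw": 8.8}, {"x": -3.4, "y": 0, "z": 0, "rx": 0, "ry": 0, "rz": 0, "jaw": 8.8}, {"x": -3.4, "y": 0, "z": 0, "rx": 0, "ry": 0, "rz": 0, "jaw": 8.8}, {"x": -3.4, "y": 0, "z": 0, "rx": 0, "ry": 0, "rz": 0, "jaw": 8.8}]'

```text
clock: 1.15
tool_pos: [0.5189, 0.4872, 0.2697]
eef_rot: [0.158, 0.987, -0.0, -0.0]
contact_force: [0.2, 0.3, 0.3]
opening: 1.001
finger_force: 0.0
```

Request:
send_rows --motion '[{"x": -1.4, "y": -3.9, "z": 0, "rx": 0, "ry": 0, "rz": 0, "jaw": 8.8}, {"x": -1.4, "y": -3.9, "z": 0, "rx": 0, "ry": 0, "rz": 0, "jaw": 8.8}, {"x": -1.4, "y": -3.9, "z": 0, "rx": 0, "ry": 0, "rz": 0, "jaw": 8.8}, {"x": -1.4, "y": -3.9, "z": 0, "rx": 0, "ry": 0, "rz": 0, "jaw": 8.8}, {"x": -1.4, "y": -3.9, "z": 0, "rx": 0, "ry": 0, "rz": 0, "jaw": 8.8}]'

```text
clock: 1.65
tool_pos: [0.5232, 0.279, 0.2698]
eef_rot: [0.158, 0.987, -0.0, -0.0]
contact_force: [0.5, -0.5, -0.2]
opening: 0.997
finger_force: 0.0
```

Request:
send_rows --motion '[{"x": -1.4, "y": -3.8, "z": 0, "rx": 0, "ry": 0, "rz": 0, "jaw": 8.8}, {"x": 0, "y": 0, "z": 0, "rx": 0, "ry": 0, "rz": 0, "jaw": 8.8}, {"x": 0, "y": 0, "z": 0, "rx": 0, "ry": 0, "rz": 0, "jaw": 8.8}, {"x": 0, "y": 0, "z": 0, "rx": 0, "ry": 0, "rz": 0, "jaw": 8.8}, {"x": 0, "y": 0, "z": 0, "rx": 0, "ry": 0, "rz": 0, "jaw": 8.8}]'

```text
clock: 2.15
tool_pos: [0.5245, 0.2424, 0.27]
eef_rot: [0.156, 0.988, 0.001, -0.0]
contact_force: [0.2, 0.6, -0.5]
opening: 1.0
finger_force: 0.0
```

Run:
```python
from h import *
w=snap('wrist','w1')
```

```text
(no output)
```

View pics/w1.png

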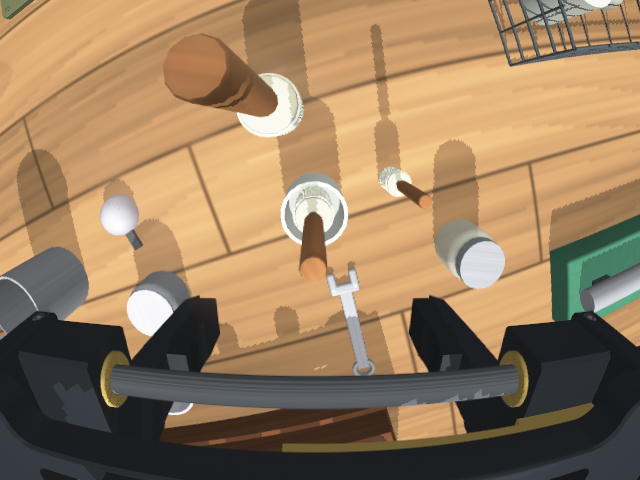

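The wrist view shows the handle top at (313,269), centred between the fingers, and the cup mouth centre at (314,210).

Run:
```python
from h import *
w=load('w1')
print(plane(w,313,269,.221,True),plane(w,314,210,.075,True))
```

```text
[0.5276577  0.23975562 0.221     ] [0.52258152 0.24215906 0.075     ]
```

Request:
send_rows --motion '[{"x": -0.3, "y": -0.2, "z": 2, "rx": 0, "ry": 0, "rz": 0, "jaw": 8.8}, {"x": 0, "y": 0, "z": 2.5, "rx": 0, "ry": 0, "rz": 0, "jaw": 8.8}, {"x": 0, "y": 0, "z": 2.5, "rx": 0, "ry": 0, "rz": 0, "jaw": 8.8}, {"x": 0, "y": 0, "z": 1.7, "rx": 0, "ry": 0, "rz": 0, "jaw": 8.8}, {"x": 0, "y": 0, "z": 0, "rx": 0, "ry": 0, "rz": 0, "jaw": 5}]' --grip_force 25

```text
clock: 2.7
tool_pos: [0.5255, 0.2378, 0.1808]
eef_rot: [0.157, 0.988, -0.001, -0.002]
contact_force: [0.1, -0.1, -1.1]
opening: 0.933
finger_force: 0.0
```

Request:
send_rows --motion '[{"x": 0, "y": 0, "z": 0, "rx": 0, "ry": 0, "rz": 0, "jaw": 3}, {"x": 0, "y": 0, "z": 0, "rx": 0, "ry": 0, "rz": 0, "jaw": 1}, {"x": 0, "y": 0, "z": 0, "rx": 0, "ry": 0, "rz": 0, "jaw": 1}, {"x": 0, "y": 0, "z": 0, "rx": 0, "ry": 0, "rz": 0, "jaw": 1}, {"x": 0, "y": 0, "z": 0, "rx": 0, "ry": 0, "rz": 0, "jaw": 1}]'

```text
clock: 3.2
tool_pos: [0.5275, 0.2377, 0.1836]
eef_rot: [0.158, 0.987, 0.0, 0.0]
contact_force: [-0.0, 0.2, -0.4]
opening: 0.478
finger_force: 0.0
```

Request:
send_rows --motion '[{"x": 0, "y": 0, "z": 0, "rx": 0, "ry": 0, "rz": 0, "jaw": 1}, {"x": 0, "y": 0, "z": 0, "rx": 0, "ry": 0, "rz": 0, "jaw": 1}, {"x": 0, "y": 0, "z": 0, "rx": 0, "ry": 0, "rz": 0, "jaw": 1}, {"x": 0, "y": 0, "z": 0, "rx": 0, "ry": 0, "rz": 0, "jaw": 1}, {"x": 0, "y": 0, "z": 0, "rx": 0, "ry": 0, "rz": 0, "jaw": 1}]'

```text
clock: 3.7
tool_pos: [0.5273, 0.2378, 0.1831]
eef_rot: [0.158, 0.987, 0.0, 0.0]
contact_force: [-0.1, 1.1, 1.1]
opening: 0.197
finger_force: 25.0
```

Request:
send_rows --motion '[{"x": 0, "y": 0, "z": -2, "rx": 0, "ry": 0, "rz": 0, "jaw": 1}, {"x": 0, "y": 0, "z": -3, "rx": 0, "ry": 0, "rz": 0, "jaw": 1}, {"x": 0, "y": 0, "z": -3.4, "rx": 0, "ry": 0, "rz": 0, "jaw": 1}, {"x": 0, "y": 0, "z": -3, "rx": 0, "ry": 0, "rz": 0, "jaw": 1}, {"x": 0, "y": 0, "z": -3, "rx": 0, "ry": 0, "rz": 0, "jaw": 1}]'

```text
clock: 4.2
tool_pos: [0.5269, 0.2373, 0.3283]
eef_rot: [0.158, 0.987, -0.0, -0.0]
contact_force: [-0.1, -0.3, -0.4]
opening: 0.196
finger_force: 25.0
```

Request:
send_rows --motion '[{"x": -0.4, "y": -1.5, "z": 0, "rx": 0, "ry": 0, "rz": 0, "jaw": 1}, {"x": -0.8, "y": -3, "z": 0, "rx": 0, "ry": 0, "rz": 0, "jaw": 1}, {"x": -1, "y": -3.5, "z": 0, "rx": 0, "ry": 0, "rz": 0, "jaw": 1}, {"x": -1, "y": -3.5, "z": 0, "rx": 0, "ry": 0, "rz": 0, "jaw": 1}, {"x": -1, "y": -3.5, "z": 0, "rx": 0, "ry": 0, "rz": 0, "jaw": 1}]'

```text
clock: 4.7
tool_pos: [0.5193, 0.0795, 0.326]
eef_rot: [0.158, 0.987, -0.001, -0.001]
contact_force: [0.9, -0.6, -0.8]
opening: 0.197
finger_force: 25.0
```

Request:
send_rows --motion '[{"x": -1, "y": -3.5, "z": 0, "rx": 0, "ry": 0, "rz": 0, "jaw": 1}, {"x": -1, "y": -3.5, "z": 0, "rx": 0, "ry": 0, "rz": 0, "jaw": 1}, {"x": -1, "y": -3.5, "z": 0, "rx": 0, "ry": 0, "rz": 0, "jaw": 1}, {"x": -1, "y": -3.5, "z": 0, "rx": 0, "ry": 0, "rz": 0, "jaw": 1}, {"x": -1, "y": -3.5, "z": 0, "rx": 0, "ry": 0, "rz": 0, "jaw": 1}]'

```text
clock: 5.2
tool_pos: [0.512, -0.1021, 0.326]
eef_rot: [0.158, 0.987, -0.0, -0.001]
contact_force: [1.1, -0.5, -0.6]
opening: 0.193
finger_force: 25.0
```

Request:
send_rows --motion '[{"x": -0.8, "y": -3, "z": 0, "rx": 0, "ry": 0, "rz": 0, "jaw": 1}, {"x": -0.4, "y": -2, "z": 0, "rx": 0, "ry": 0, "rz": 0, "jaw": 1}, {"x": 0, "y": 0, "z": 0, "rx": 0, "ry": 0, "rz": 0, "jaw": 1}, {"x": 0, "y": 0, "z": 0, "rx": 0, "ry": 0, "rz": 0, "jaw": 1}, {"x": 0, "y": 0, "z": 0, "rx": 0, "ry": 0, "rz": 0, "jaw": 1}]'

```text
clock: 5.7
tool_pos: [0.5091, -0.1495, 0.3267]
eef_rot: [0.157, 0.988, 0.001, -0.0]
contact_force: [0.4, 1.3, -1.4]
opening: 0.193
finger_force: 25.0
```

Run:
```python
from h import *
a=snap('scene','s2')['img'];b=snap('top','t2')['img']
def crop(im,u,v,w,h): return cv2.resize(im[v-h:v+h,u-w:u+w,::-1],(400,300),interpolation=cv2.INTER_CUBIC)
cv2.imwrite('pics/c2.png',np.hstack([crop(a,270,170,80,60),crop(b,370,240,80,60)]))
```

```text
(no output)
```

View pics/c2.png

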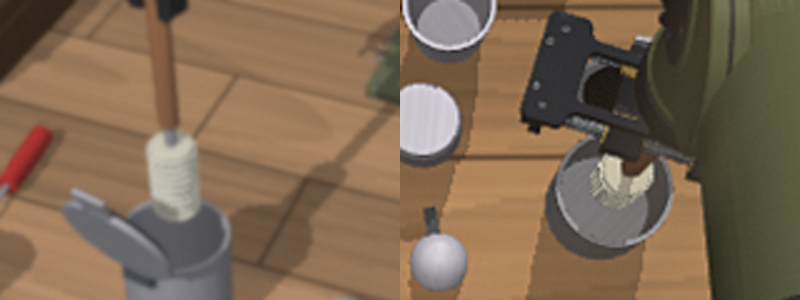

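Request:
send_rows --motion '[{"x": 0, "y": 0, "z": 2, "rx": 0, "ry": 0, "rz": 0, "jaw": 1}, {"x": 0, "y": 0, "z": 2.5, "rx": 0, "ry": 0, "rz": 0, "jaw": 1}, {"x": 0, "y": 0, "z": 2.5, "rx": 0, "ry": 0, "rz": 0, "jaw": 1}, {"x": 0, "y": 0, "z": 2.5, "rx": 0, "ry": 0, "rz": 0, "jaw": 1}, {"x": 0, "y": 0, "z": 2, "rx": 0, "ry": 0, "rz": 0, "jaw": 1}]'

```text
clock: 6.3
tool_pos: [0.5091, -0.1499, 0.2109]
eef_rot: [0.157, 0.988, 0.0, -0.0]
contact_force: [-0.2, -0.3, 0.7]
opening: 0.192
finger_force: 25.0
```

Request:
send_rows --motion '[{"x": 0, "y": 0, "z": 1.5, "rx": 0, "ry": 0, "rz": 0, "jaw": 1}, {"x": 0, "y": 0, "z": 1, "rx": 0, "ry": 0, "rz": 0, "jaw": 1}, {"x": 0, "y": 0, "z": 0.5, "rx": 0, "ry": 0, "rz": 0, "jaw": 1}, {"x": 0, "y": 0, "z": 0, "rx": 0, "ry": 0, "rz": 0, "jaw": 1}, {"x": 0, "y": 0, "z": 0, "rx": 0, "ry": 0, "rz": 0, "jaw": 1}]'

```text
clock: 6.8
tool_pos: [0.5098, -0.1509, 0.1826]
eef_rot: [0.157, 0.988, 0.0, 0.001]
contact_force: [0.4, 0.7, -1.2]
opening: 0.196
finger_force: 25.0
```

Request:
send_rows --motion '[{"x": 0, "y": 0, "z": 0.1, "rx": 0, "ry": 0, "rz": 0, "jaw": 1}, {"x": 0, "y": 0, "z": 0.1, "rx": 0, "ry": 0, "rz": 0, "jaw": 1}, {"x": 0, "y": 0, "z": 0, "rx": 0, "ry": 0, "rz": 0, "jaw": 1}, {"x": 0, "y": 0, "z": 0, "rx": 0, "ry": 0, "rz": 0, "jaw": 1}, {"x": 0, "y": 0, "z": 0, "rx": 0, "ry": 0, "rz": 0, "jaw": 1}]'

```text
clock: 7.3
tool_pos: [0.511, -0.1511, 0.1819]
eef_rot: [0.158, 0.987, 0.0, 0.002]
contact_force: [-0.3, 0.7, 10.5]
opening: 0.198
finger_force: 25.0
```

Request:
send_rows --motion '[{"x": 0, "y": 0, "z": -1.6, "rx": 0, "ry": 0, "rz": 0, "jaw": 1}, {"x": 0, "y": 0, "z": -2.5, "rx": 0, "ry": 0, "rz": 0, "jaw": 1}, {"x": 0, "y": 0, "z": -2.5, "rx": 0, "ry": 0, "rz": 0, "jaw": 1}, {"x": 0, "y": 0, "z": -2, "rx": 0, "ry": 0, "rz": 0, "jaw": 1}, {"x": 0, "y": 0, "z": -1, "rx": 0, "ry": 0, "rz": 0, "jaw": 1}]'

```text
clock: 7.8
tool_pos: [0.51, -0.1513, 0.278]
eef_rot: [0.158, 0.987, -0.0, 0.002]
contact_force: [0.1, -0.2, -1.0]
opening: 0.195
finger_force: 25.0
```

Request:
send_rows --motion '[{"x": 0, "y": 0, "z": 0, "rx": 0, "ry": 0, "rz": 0, "jaw": 1}, {"x": 0, "y": 0, "z": 0, "rx": 0, "ry": 0, "rz": 0, "jaw": 1}, {"x": 0, "y": 0, "z": 1.6, "rx": 0, "ry": 0, "rz": 0, "jaw": 1}, {"x": 0, "y": 0, "z": 2.5, "rx": 0, "ry": 0, "rz": 0, "jaw": 1}, {"x": 0, "y": 0, "z": 2.5, "rx": 0, "ry": 0, "rz": 0, "jaw": 1}]'

```text
clock: 8.3
tool_pos: [0.5086, -0.151, 0.2083]
eef_rot: [0.158, 0.987, 0.0, -0.001]
contact_force: [0.3, 0.7, -0.9]
opening: 0.194
finger_force: 25.0
```

Request:
send_rows --motion '[{"x": 0, "y": 0, "z": 1.5, "rx": 0, "ry": 0, "rz": 0, "jaw": 1}, {"x": 0, "y": 0, "z": 1, "rx": 0, "ry": 0, "rz": 0, "jaw": 1}, {"x": 0, "y": 0, "z": 0.5, "rx": 0, "ry": 0, "rz": 0, "jaw": 1}, {"x": 0, "y": 0, "z": 0, "rx": 0, "ry": 0, "rz": 0, "jaw": 1}, {"x": 0, "y": 0, "z": 0, "rx": 0, "ry": 0, "rz": 0, "jaw": 1}]'

```text
clock: 8.8
tool_pos: [0.5108, -0.151, 0.1814]
eef_rot: [0.158, 0.987, 0.0, 0.002]
contact_force: [-1.1, 1.1, 10.0]
opening: 0.197
finger_force: 25.0
```

Request:
send_rows --motion '[{"x": 0, "y": 0, "z": -1.6, "rx": 0, "ry": 0, "rz": 0, "jaw": 1}, {"x": 0, "y": 0, "z": -2.5, "rx": 0, "ry": 0, "rz": 0, "jaw": 1}, {"x": 0, "y": 0, "z": -2.5, "rx": 0, "ry": 0, "rz": 0, "jaw": 1}, {"x": 0, "y": 0, "z": -2, "rx": 0, "ry": 0, "rz": 0, "jaw": 1}, {"x": 0, "y": 0, "z": -1, "rx": 0, "ry": 0, "rz": 0, "jaw": 1}]'

```text
clock: 9.3
tool_pos: [0.51, -0.1513, 0.2775]
eef_rot: [0.158, 0.987, -0.0, 0.001]
contact_force: [-0.1, 0.6, -1.3]
opening: 0.198
finger_force: 25.0
```

Request:
send_rows --motion '[{"x": 0, "y": 0, "z": 0, "rx": 0, "ry": 0, "rz": 0, "jaw": 1}, {"x": 0, "y": 0, "z": 0, "rx": 0, "ry": 0, "rz": 0, "jaw": 1}, {"x": 0, "y": 0, "z": 1.6, "rx": 0, "ry": 0, "rz": 0, "jaw": 1}, {"x": 0, "y": 0, "z": 2.5, "rx": 0, "ry": 0, "rz": 0, "jaw": 1}, {"x": 0, "y": 0, "z": 2.5, "rx": 0, "ry": 0, "rz": 0, "jaw": 1}]'

```text
clock: 9.8
tool_pos: [0.5086, -0.151, 0.2083]
eef_rot: [0.158, 0.987, 0.0, -0.001]
contact_force: [-0.2, -0.3, -0.3]
opening: 0.194
finger_force: 25.0
```

Request:
send_rows --motion '[{"x": 0, "y": 0, "z": 1.5, "rx": 0, "ry": 0, "rz": 0, "jaw": 1}, {"x": 0, "y": 0, "z": 1, "rx": 0, "ry": 0, "rz": 0, "jaw": 1}, {"x": 0, "y": 0, "z": 0.5, "rx": 0, "ry": 0, "rz": 0, "jaw": 1}, {"x": 0, "y": 0, "z": 0, "rx": 0, "ry": 0, "rz": 0, "jaw": 1}, {"x": 0, "y": 0, "z": 0, "rx": 0, "ry": 0, "rz": 0, "jaw": 1}]'

```text
clock: 10.3
tool_pos: [0.5106, -0.1511, 0.1813]
eef_rot: [0.158, 0.987, 0.0, 0.002]
contact_force: [0.1, 0.4, 8.8]
opening: 0.195
finger_force: 25.0
```

Request:
send_rows --motion '[{"x": 0, "y": 0, "z": -1.6, "rx": 0, "ry": 0, "rz": 0, "jaw": 1}, {"x": 0, "y": 0, "z": -2.5, "rx": 0, "ry": 0, "rz": 0, "jaw": 1}, {"x": 0, "y": 0, "z": -2.5, "rx": 0, "ry": 0, "rz": 0, "jaw": 1}, {"x": 0, "y": 0, "z": -2, "rx": 0, "ry": 0, "rz": 0, "jaw": 1}, {"x": 0, "y": 0, "z": -1, "rx": 0, "ry": 0, "rz": 0, "jaw": 1}]'

```text
clock: 10.8
tool_pos: [0.51, -0.1513, 0.2776]
eef_rot: [0.158, 0.987, -0.0, 0.001]
contact_force: [0.1, 0.5, -1.2]
opening: 0.198
finger_force: 25.0
```

Request:
send_rows --motion '[{"x": 0, "y": 0, "z": -2, "rx": 0, "ry": 0, "rz": 0, "jaw": 1}, {"x": 0, "y": 0, "z": -2, "rx": 0, "ry": 0, "rz": 0, "jaw": 1}, {"x": 0, "y": 0, "z": -1, "rx": 0, "ry": 0, "rz": 0, "jaw": 1}, {"x": 0, "y": 0, "z": 0, "rx": 0, "ry": 0, "rz": 0, "jaw": 1}, {"x": 0, "y": 0, "z": 0, "rx": 0, "ry": 0, "rz": 0, "jaw": 1}]'

```text
clock: 11.3
tool_pos: [0.5087, -0.1511, 0.3251]
eef_rot: [0.158, 0.987, 0.0, -0.001]
contact_force: [-0.2, -0.1, -0.7]
opening: 0.197
finger_force: 25.0
```

Request:
send_rows --motion '[{"x": 0.4, "y": 1.6, "z": 0, "rx": 0, "ry": 0, "rz": 0, "jaw": 1}, {"x": 0.9, "y": 3, "z": 0, "rx": 0, "ry": 0, "rz": 0, "jaw": 1}, {"x": 1, "y": 3.5, "z": 0, "rx": 0, "ry": 0, "rz": 0, "jaw": 1}, {"x": 1, "y": 3.5, "z": 0, "rx": 0, "ry": 0, "rz": 0, "jaw": 1}, {"x": 1, "y": 3.5, "z": 0, "rx": 0, "ry": 0, "rz": 0, "jaw": 1}]'

```text
clock: 11.8
tool_pos: [0.5146, 0.007, 0.3247]
eef_rot: [0.158, 0.987, -0.0, -0.001]
contact_force: [0.2, 0.4, -1.2]
opening: 0.195
finger_force: 25.0
```

Request:
send_rows --motion '[{"x": 1, "y": 3.5, "z": 0, "rx": 0, "ry": 0, "rz": 0, "jaw": 1}, {"x": 1, "y": 3.5, "z": 0, "rx": 0, "ry": 0, "rz": 0, "jaw": 1}, {"x": 1, "y": 3.5, "z": 0, "rx": 0, "ry": 0, "rz": 0, "jaw": 1}, {"x": 1, "y": 3.5, "z": 0, "rx": 0, "ry": 0, "rz": 0, "jaw": 1}, {"x": 1, "y": 3.5, "z": 0, "rx": 0, "ry": 0, "rz": 0, "jaw": 1}]'

```text
clock: 12.3
tool_pos: [0.5216, 0.1887, 0.3246]
eef_rot: [0.158, 0.987, -0.001, -0.001]
contact_force: [0.2, -0.6, -0.3]
opening: 0.194
finger_force: 25.0
```

Request:
send_rows --motion '[{"x": 0.9, "y": 3, "z": 0, "rx": 0, "ry": 0, "rz": 0, "jaw": 1}, {"x": 0.4, "y": 2.1, "z": 0, "rx": 0, "ry": 0, "rz": 0, "jaw": 1}, {"x": 0, "y": 0, "z": 0, "rx": 0, "ry": 0, "rz": 0, "jaw": 1}, {"x": 0, "y": 0, "z": 0, "rx": 0, "ry": 0, "rz": 0, "jaw": 1}, {"x": 0, "y": 0, "z": 0, "rx": 0, "ry": 0, "rz": 0, "jaw": 1}]'

```text
clock: 12.8
tool_pos: [0.526, 0.238, 0.3254]
eef_rot: [0.159, 0.987, -0.001, -0.0]
contact_force: [0.3, -0.5, -0.9]
opening: 0.193
finger_force: 25.0
```

Run:
```python
from h import *
a=snap('scene','s3')['img'];b=snap('top','t3')['img']
def crop(im,u,v,w,h): return cv2.resize(im[v-h:v+h,u-w:u+w,::-1],(400,300),interpolation=cv2.INTER_CUBIC)
cv2.imwrite('pics/c3.png',np.hstack([crop(a,430,240,80,60),crop(b,200,240,80,60)]))
```

```text
(no output)
```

View pics/c3.png

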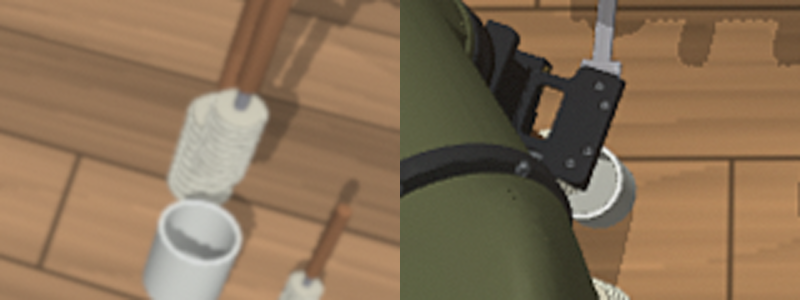

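The brush hangs over the empty cup, whose mouth is at about (430,273) in the scene view. I'll check that position by colour mask before lowering.

Run:
```python
from h import *
for f in('scene0','s3'):
    s=load(f); im=s['img'][262:310,400:460].astype(int)
    m=((im.max(2)-im.min(2))<30)&(im.mean(2)>120)
    m=m.astype(np.uint8); n,l,st,c=cv2.connectedComponentsWithStats(m)
    k=1+np.argmax(st[1:,4]); print(f,st[k],c[k]+[400,262])
s=load('s3'); print(plane(s,430,272.8,.075),plane(load('scene0'),427.3,273.9,.075))
f=load('t3');print(plane(f,160+ (595-400)*.4,180+187*.4,.075))
print([proj(s,(x,y,.075)) for x,y in((.525,.24),(.535,.24),(.525,.25))], proj(s,(.526,.238,.148)))
```

```text
scene0 [   7    0   40   44 1270] [425.87244094 283.37322835]
s3 [   7    0   40   44 1306] [426.0007657  282.60719755]
[0.52796625 0.24334753 0.075     ] [0.53288173 0.23864172 0.075     ]
[0.51889746 0.14269091 0.075     ]
[(np.float64(428.6538339966269), np.float64(271.2709857661922)), (np.float64(427.76463697146056), np.float64(274.855502641071)), (np.float64(433.4581111919217), np.float64(272.67449939113476))] (np.float64(435.77984067088147), np.float64(248.56500740155457))
```

Request:
send_rows --motion '[{"x": 0, "y": 0.1, "z": 1.6, "rx": 0, "ry": 0, "rz": 0, "jaw": 1}, {"x": 0, "y": 0.1, "z": 2, "rx": 0, "ry": 0, "rz": 0, "jaw": 1}, {"x": 0, "y": 0, "z": 2, "rx": 0, "ry": 0, "rz": 0, "jaw": 1}, {"x": 0, "y": 0, "z": 2, "rx": 0, "ry": 0, "rz": 0, "jaw": 1}, {"x": 0, "y": 0, "z": 2, "rx": 0, "ry": 0, "rz": 0, "jaw": 1}]'

```text
clock: 13.4
tool_pos: [0.5269, 0.2408, 0.2296]
eef_rot: [0.159, 0.987, -0.0, 0.0]
contact_force: [-0.2, 0.0, -0.4]
opening: 0.195
finger_force: 25.0
```

Request:
send_rows --motion '[{"x": 0, "y": 0, "z": 2, "rx": 0, "ry": 0, "rz": 0, "jaw": 1}, {"x": 0, "y": 0, "z": 1.5, "rx": 0, "ry": 0, "rz": 0, "jaw": 1}, {"x": 0, "y": 0, "z": 1, "rx": 0, "ry": 0, "rz": 0, "jaw": 1}, {"x": 0, "y": 0, "z": 0.2, "rx": 0, "ry": 0, "rz": 0, "jaw": 1}, {"x": 0, "y": 0, "z": 0, "rx": 0, "ry": 0, "rz": 0, "jaw": 1}]'

```text
clock: 13.9
tool_pos: [0.5269, 0.2418, 0.1834]
eef_rot: [0.158, 0.987, 0.0, 0.0]
contact_force: [0.3, 0.7, -0.2]
opening: 0.198
finger_force: 25.0
```

Request:
send_rows --motion '[{"x": 0, "y": 0, "z": 0, "rx": 0, "ry": 0, "rz": 0, "jaw": 1}, {"x": 0, "y": 0, "z": 0, "rx": 0, "ry": 0, "rz": 0, "jaw": 1}, {"x": 0, "y": 0, "z": 0, "rx": 0, "ry": 0, "rz": 0, "jaw": 1}, {"x": 0, "y": 0, "z": 0, "rx": 0, "ry": 0, "rz": 0, "jaw": 1}, {"x": 0, "y": 0, "z": 0, "rx": 0, "ry": 0, "rz": 0, "jaw": 1}]'

```text
clock: 14.4
tool_pos: [0.5266, 0.2421, 0.1833]
eef_rot: [0.158, 0.987, 0.0, 0.0]
contact_force: [-0.3, -0.2, -1.2]
opening: 0.196
finger_force: 25.0
```

Request:
send_rows --motion '[{"x": 0, "y": 0, "z": 0.1, "rx": 0, "ry": 0, "rz": 0, "jaw": 1}, {"x": 0, "y": 0, "z": 0, "rx": 0, "ry": 0, "rz": 0, "jaw": 1}, {"x": 0, "y": 0, "z": 0, "rx": 0, "ry": 0, "rz": 0, "jaw": 1.8}, {"x": 0, "y": 0, "z": 0, "rx": 0, "ry": 0, "rz": 0, "jaw": 2.2}, {"x": 0, "y": 0, "z": 0, "rx": 0, "ry": 0, "rz": 0, "jaw": 3}]'

```text
clock: 14.9
tool_pos: [0.5266, 0.242, 0.1821]
eef_rot: [0.158, 0.987, 0.0, -0.0]
contact_force: [0.1, 0.6, -0.2]
opening: 0.316
finger_force: 0.0
```

Request:
send_rows --motion '[{"x": 0, "y": 0, "z": 0, "rx": 0, "ry": 0, "rz": 0, "jaw": 5}, {"x": 0, "y": 0, "z": 0, "rx": 0, "ry": 0, "rz": 0, "jaw": 5}, {"x": 0, "y": 0, "z": 0, "rx": 0, "ry": 0, "rz": 0, "jaw": 5}, {"x": 0, "y": 0, "z": -1.5, "rx": 0, "ry": 0, "rz": 0, "jaw": 5}, {"x": 0, "y": 0, "z": -2, "rx": 0, "ry": 0, "rz": 0, "jaw": 5}]'

```text
clock: 15.4
tool_pos: [0.5258, 0.2416, 0.2166]
eef_rot: [0.158, 0.987, -0.001, -0.001]
contact_force: [0.5, 0.4, -0.6]
opening: 0.57
finger_force: 0.0
```

Request:
send_rows --motion '[{"x": 0, "y": 0, "z": -2, "rx": 0, "ry": 0, "rz": 0, "jaw": 5}, {"x": 0, "y": 0, "z": -2, "rx": 0, "ry": 0, "rz": 0, "jaw": 5}, {"x": 0, "y": 0, "z": -2, "rx": 0, "ry": 0, "rz": 0, "jaw": 5}, {"x": 0, "y": 0, "z": -1, "rx": 0, "ry": 0, "rz": 0, "jaw": 5}, {"x": 0, "y": 0, "z": 0, "rx": 0, "ry": 0, "rz": 0, "jaw": 5}]'

```text
clock: 15.9
tool_pos: [0.5273, 0.2425, 0.2883]
eef_rot: [0.158, 0.987, 0.001, 0.001]
contact_force: [0.1, 0.1, 0.1]
opening: 0.566
finger_force: 0.0
```

Run:
```python
from h import *
w=snap('wrist','w4')
```

```text
(no output)
```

View pics/w4.png

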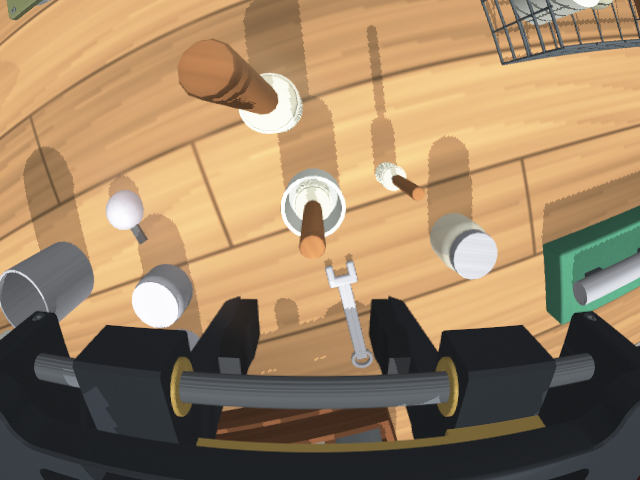

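The brush stands upright in its cup, with the handle top at (313,245). Next is the lid. I'll close the fingers and go behind it.

Request:
send_rows --motion '[{"x": -1, "y": -1.5, "z": 0, "rx": 0, "ry": 0, "rz": 0, "jaw": 0}, {"x": -2, "y": -3, "z": 0, "rx": 0, "ry": 0, "rz": 0, "jaw": 0}, {"x": -2, "y": -3, "z": 0, "rx": 0, "ry": 0, "rz": 0, "jaw": 0}, {"x": -2, "y": -3, "z": 0, "rx": 0, "ry": 0, "rz": 0, "jaw": 0}, {"x": -2, "y": -3, "z": 0, "rx": 0, "ry": 0, "rz": 0, "jaw": 0}]'

```text
clock: 16.45
tool_pos: [0.5695, 0.0841, 0.2856]
eef_rot: [0.158, 0.988, -0.0, -0.001]
contact_force: [0.6, 0.9, -0.5]
opening: 0.141
finger_force: 0.0
```

Request:
send_rows --motion '[{"x": -2, "y": -3, "z": 0, "rx": 0, "ry": 0, "rz": 0, "jaw": 0}, {"x": -2, "y": -3, "z": 0, "rx": 0, "ry": 0, "rz": 0, "jaw": 0}, {"x": -2, "y": -3, "z": 0, "rx": 0, "ry": 0, "rz": 0, "jaw": 0}, {"x": -2, "y": -3, "z": 0, "rx": 0, "ry": 0, "rz": 0, "jaw": 0}, {"x": -2, "y": -3, "z": 0, "rx": 0, "ry": 0, "rz": 0, "jaw": 0}]'

```text
clock: 16.95
tool_pos: [0.6178, -0.0894, 0.2854]
eef_rot: [0.158, 0.987, -0.0, -0.001]
contact_force: [0.7, 0.1, 0.7]
opening: 0.006
finger_force: 0.0
```

Request:
send_rows --motion '[{"x": -2, "y": -3, "z": 0, "rx": 0, "ry": 0, "rz": 0, "jaw": 0}, {"x": -2, "y": -3, "z": 0, "rx": 0, "ry": 0, "rz": 0, "jaw": 0}, {"x": -1.1, "y": -1.8, "z": 0, "rx": 0, "ry": 0, "rz": 0, "jaw": 0}, {"x": 0, "y": 0, "z": 0, "rx": 0, "ry": 0, "rz": 0, "jaw": 0}, {"x": 0, "y": 0, "z": 0, "rx": 0, "ry": 0, "rz": 0, "jaw": 0}]'

```text
clock: 17.45
tool_pos: [0.6418, -0.1769, 0.2857]
eef_rot: [0.158, 0.987, 0.001, -0.001]
contact_force: [0.2, 0.4, 1.0]
opening: 0.003
finger_force: 0.0
```

Run:
```python
from h import *
a=snap('scene','s5')['img'];b=snap('wrist','w5')['img']
cv2.imwrite('pics/c5.png',np.hstack([cv2.resize(a[110:260,170:330,::-1],(400,375),interpolation=cv2.INTER_CUBIC),cv2.resize(b[:,:,::-1],(400,300))[:,:] if 0 else cv2.copyMakeBorder(cv2.resize(b[:,:,::-1],(400,300)),0,75,0,0,cv2.BORDER_CONSTANT)]))
```

```text
(no output)
```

View pics/c5.png

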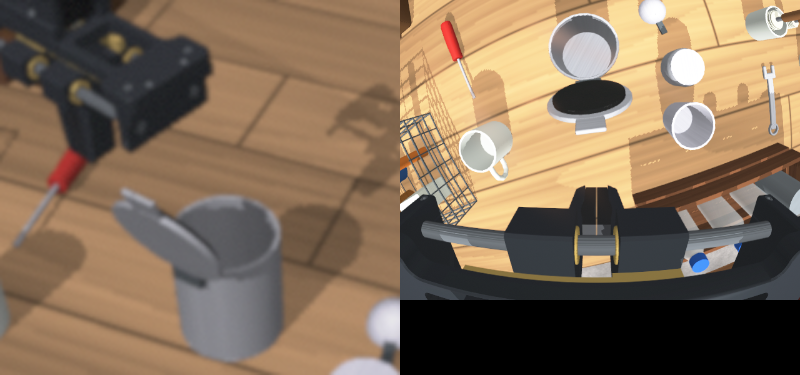

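The gripper is behind the lid and lined up with the tab.

Request:
send_rows --motion '[{"x": 0, "y": 0, "z": 2, "rx": 0, "ry": 0, "rz": 0, "jaw": 0}, {"x": 0, "y": 0, "z": 2, "rx": 0, "ry": 0, "rz": 0, "jaw": 0}, {"x": 0, "y": 0, "z": 2, "rx": 0, "ry": 0, "rz": 0, "jaw": 0}, {"x": 0, "y": 0, "z": 1.5, "rx": 0, "ry": 0, "rz": 0, "jaw": 0}, {"x": 0, "y": 0, "z": 0, "rx": 0, "ry": 0, "rz": 0, "jaw": 0}]'

```text
clock: 18.05
tool_pos: [0.6409, -0.1755, 0.2099]
eef_rot: [0.156, 0.988, 0.001, -0.003]
contact_force: [-0.2, 0.1, -0.1]
opening: 0.006
finger_force: 0.0
```

Request:
send_rows --motion '[{"x": 1, "y": -0.1, "z": 0, "rx": 0, "ry": 0, "rz": 0, "jaw": 0}, {"x": 0.8, "y": -0.1, "z": 0, "rx": 0, "ry": 0, "rz": 0, "jaw": 0}, {"x": 0.8, "y": -0.1, "z": 0, "rx": 0, "ry": 0, "rz": 0, "jaw": 0}, {"x": 0.8, "y": -0.1, "z": 0, "rx": 0, "ry": 0, "rz": 0, "jaw": 0}, {"x": 0.8, "y": -0.1, "z": 0, "rx": 0, "ry": 0, "rz": 0, "jaw": 0}]'

```text
clock: 18.55
tool_pos: [0.6009, -0.1694, 0.2128]
eef_rot: [0.158, 0.988, 0.0, 0.001]
contact_force: [1.3, 0.2, 0.2]
opening: 0.004
finger_force: 0.4
```

Request:
send_rows --motion '[{"x": 0.8, "y": -0.1, "z": 0, "rx": 0, "ry": 0, "rz": 0, "jaw": 0}, {"x": 0.8, "y": -0.1, "z": 0, "rx": 0, "ry": 0, "rz": 0, "jaw": 0}, {"x": 0.8, "y": -0.1, "z": 0, "rx": 0, "ry": 0, "rz": 0, "jaw": 0}, {"x": 0.8, "y": -0.1, "z": 0, "rx": 0, "ry": 0, "rz": 0, "jaw": 0}, {"x": 0.8, "y": -0.1, "z": 0, "rx": 0, "ry": 0, "rz": 0, "jaw": 0}]'

```text
clock: 19.05
tool_pos: [0.5606, -0.1619, 0.2119]
eef_rot: [0.158, 0.987, 0.0, -0.0]
contact_force: [0.9, -0.2, -0.8]
opening: 0.008
finger_force: 0.3
```

Run:
```python
from h import *
a=snap('scene','s6')['img'];b=snap('wrist','w6')['img']
cv2.imwrite('pics/c6.png',np.hstack([cv2.resize(a[110:260,170:330,::-1],(400,375),interpolation=cv2.INTER_CUBIC),cv2.copyMakeBorder(cv2.resize(b[:,:,::-1],(400,300)),0,75,0,0,cv2.BORDER_CONSTANT)]))
```

```text
(no output)
```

View pics/c6.png

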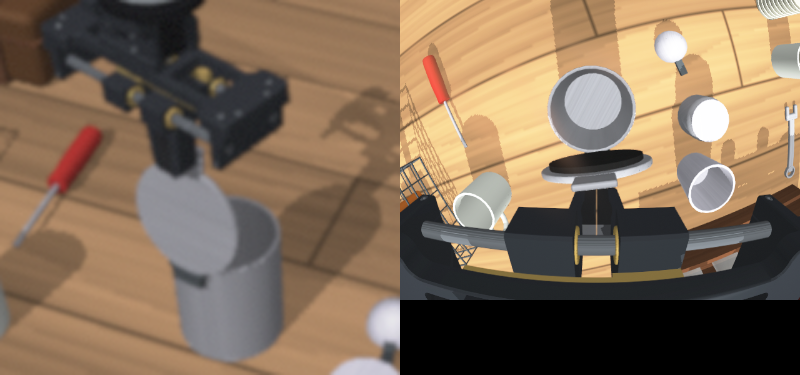

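The lid is following: it is about upright and the canister hasn't moved. I'll carry on along the arc.

Request:
send_rows --motion '[{"x": 0.8, "y": -0.1, "z": 0, "rx": 0, "ry": 0, "rz": 0, "jaw": 0}, {"x": 0.8, "y": -0.1, "z": 0, "rx": 0, "ry": 0, "rz": 0, "jaw": 0}, {"x": 0.8, "y": -0.1, "z": 0, "rx": 0, "ry": 0, "rz": 0, "jaw": 0}, {"x": 0.9, "y": -0.1, "z": 0, "rx": 0, "ry": 0, "rz": 0, "jaw": 0}, {"x": 0.9, "y": -0.1, "z": 0.7, "rx": 0, "ry": 0, "rz": 0, "jaw": 0}]'

```text
clock: 19.65
tool_pos: [0.5198, -0.1536, 0.2058]
eef_rot: [0.158, 0.987, -0.0, 0.001]
contact_force: [0.5, -0.5, 0.7]
opening: 0.003
finger_force: 0.3
```

Request:
send_rows --motion '[{"x": 0.9, "y": -0.1, "z": 0.7, "rx": 0, "ry": 0, "rz": 0, "jaw": 0}, {"x": 0.7, "y": -0.1, "z": 0.8, "rx": 0, "ry": 0, "rz": 0, "jaw": 0}, {"x": 0.8, "y": -0.1, "z": 0.9, "rx": 0, "ry": 0, "rz": 0, "jaw": 0}, {"x": 0.5, "y": -0.1, "z": 1, "rx": 0, "ry": 0, "rz": 0, "jaw": 0}, {"x": 0.5, "y": 0, "z": 1, "rx": 0, "ry": 0, "rz": 0, "jaw": 0}]'

```text
clock: 20.15
tool_pos: [0.4854, -0.1468, 0.161]
eef_rot: [0.158, 0.987, -0.0, -0.0]
contact_force: [0.0, -1.1, 0.4]
opening: 0.004
finger_force: 0.2
```

Request:
send_rows --motion '[{"x": 0.3, "y": 0, "z": 0.8, "rx": 0, "ry": 0, "rz": 0, "jaw": 0}, {"x": 0.2, "y": 0, "z": 0.8, "rx": 0, "ry": 0, "rz": 0, "jaw": 0}, {"x": 0, "y": 0, "z": 0.4, "rx": 0, "ry": 0, "rz": 0, "jaw": 0}, {"x": 0, "y": 0, "z": 0, "rx": 0, "ry": 0, "rz": 0, "jaw": 0}, {"x": 0, "y": 0, "z": 0, "rx": 0, "ry": 0, "rz": 0, "jaw": 0}]'

```text
clock: 20.65
tool_pos: [0.4821, -0.1453, 0.1412]
eef_rot: [0.158, 0.987, 0.0, 0.0]
contact_force: [-0.0, 0.5, -0.9]
opening: 0.004
finger_force: 0.0
```

Request:
send_rows --motion '[{"x": 0, "y": 0, "z": 0.2, "rx": 0, "ry": 0, "rz": 0, "jaw": 0}, {"x": 0, "y": 0, "z": 0.2, "rx": 0, "ry": 0, "rz": 0, "jaw": 0}, {"x": 0, "y": 0, "z": 0.1, "rx": 0, "ry": 0, "rz": 0, "jaw": 0}, {"x": 0, "y": 0, "z": 0, "rx": 0, "ry": 0, "rz": 0, "jaw": 0}, {"x": 0, "y": 0, "z": 0, "rx": 0, "ry": 0, "rz": 0, "jaw": 0}]'

```text
clock: 21.15
tool_pos: [0.4817, -0.1453, 0.1361]
eef_rot: [0.158, 0.987, 0.0, 0.0]
contact_force: [0.2, -0.4, 0.2]
opening: 0.001
finger_force: 0.0
```

Run:
```python
from h import *
a=snap('scene','s7')['img'];b=snap('wrist','w7')['img']
cv2.imwrite('pics/c7.png',np.hstack([cv2.resize(a[110:260,170:330,::-1],(400,375),interpolation=cv2.INTER_CUBIC),cv2.copyMakeBorder(cv2.resize(b[:,:,::-1],(400,300)),0,75,0,0,cv2.BORDER_CONSTANT)]))
```

```text
(no output)
```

View pics/c7.png

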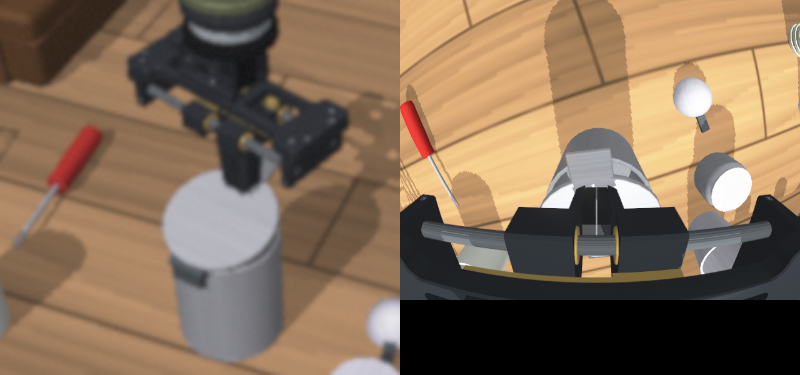

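The lid is nearly shut and the canister is standing. I'll press on until the force rises.

Request:
send_rows --motion '[{"x": 0, "y": 0, "z": 0.1, "rx": 0, "ry": 0, "rz": 0, "jaw": 0}, {"x": 0, "y": 0, "z": 0.1, "rx": 0, "ry": 0, "rz": 0, "jaw": 0}, {"x": 0, "y": 0, "z": 0, "rx": 0, "ry": 0, "rz": 0, "jaw": 0}, {"x": 0, "y": 0, "z": 0, "rx": 0, "ry": 0, "rz": 0, "jaw": 0}, {"x": 0, "y": 0, "z": 0, "rx": 0, "ry": 0, "rz": 0, "jaw": 0}]'

```text
clock: 21.75
tool_pos: [0.4818, -0.1452, 0.1341]
eef_rot: [0.158, 0.987, 0.0, 0.0]
contact_force: [0.0, -0.8, 0.6]
opening: 0.005
finger_force: 0.0
```

Request:
send_rows --motion '[{"x": 0, "y": 0, "z": 0.1, "rx": 0, "ry": 0, "rz": 0, "jaw": 0}, {"x": 0, "y": 0, "z": 0.1, "rx": 0, "ry": 0, "rz": 0, "jaw": 0}, {"x": 0, "y": 0, "z": 0, "rx": 0, "ry": 0, "rz": 0, "jaw": 0}, {"x": 0, "y": 0, "z": 0, "rx": 0, "ry": 0, "rz": 0, "jaw": 0}, {"x": 0, "y": 0, "z": 0, "rx": 0, "ry": 0, "rz": 0, "jaw": 0}]'

```text
clock: 22.25
tool_pos: [0.4818, -0.1452, 0.1321]
eef_rot: [0.158, 0.987, 0.0, 0.0]
contact_force: [-0.5, -0.7, 0.3]
opening: 0.009
finger_force: 0.0
```

Run:
```python
from h import *
s=snap('scene','s8'); st=get_state(); print(st['contact_force'],st['moment'],st['tool_pos'])
for n,p in dict(tip=st['tool_pos']-[0,0,.011],tabshut=(.449,-.139,.127),hinge=(.56,-.161,.121),rimc=(.509,-.151,.127)).items():
    u,v=proj(s,p); print(n,u,v,'crop',(u-200)*5,(v-160)*5)
cv2.imwrite('pics/c8.png',cv2.resize(s['img'][160:260,200:320,::-1],(600,500),interpolation=cv2.INTER_CUBIC))
```

```text
[-0.37043323 -0.0572405   0.18674411] [ 0.00674843  0.03495668 -0.02607744] [ 0.48175945 -0.14524362  0.1320905 ]
tip 266.83029859975363 195.05681804254317 crop 334.15149299876816 175.28409021271585
tabshut 275.08738623293095 184.81418743244632 crop 375.43693116465477 124.07093716223159
hinge 245.14166775133393 216.1580687494543 crop 225.70833875666963 280.79034374727144
rimc 259.21334309278666 200.19708235323756 crop 296.0667154639333 200.9854117661878
```

View pics/c8.png

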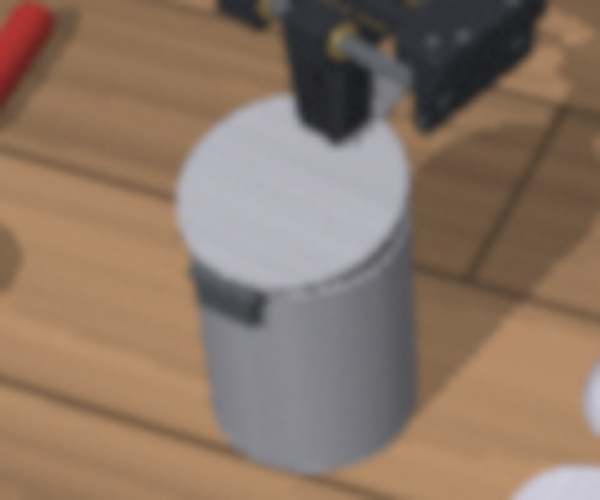

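The lid is almost down, with a thin gap left at its free edge near (400,250) in the crop. I'll keep pressing until it meets a firm stop.

Request:
send_rows --motion '[{"x": 0, "y": 0, "z": 0.1, "rx": 0, "ry": 0, "rz": 0, "jaw": 0}, {"x": 0, "y": 0, "z": 0.1, "rx": 0, "ry": 0, "rz": 0, "jaw": 0}, {"x": 0, "y": 0, "z": 0.1, "rx": 0, "ry": 0, "rz": 0, "jaw": 0}, {"x": 0, "y": 0, "z": 0, "rx": 0, "ry": 0, "rz": 0, "jaw": 0}, {"x": 0, "y": 0, "z": 0, "rx": 0, "ry": 0, "rz": 0, "jaw": 0}]'

```text
clock: 22.8
tool_pos: [0.4817, -0.1452, 0.129]
eef_rot: [0.158, 0.987, 0.0, 0.0]
contact_force: [-0.2, -0.1, 0.1]
opening: 0.006
finger_force: 0.0
```

Run:
```python
from h import *
s=snap('scene','s9'); st=get_state()
for f in('s8','s9'):
    g=load(f)['img'].mean(2).astype(int); print(f); 
    for v in range(174,200,1): print(v,' '.join('%3d'%x for x in g[v,246:286:1]))
for dz in(0,.01,.02): print(proj(s,st['tool_pos']+[0,0,-.011+dz]))
print(abs(load('s8')['img'].astype(int)-s['img']).max(2)[150:260,190:320].__gt__(25).nonzero()[0].size)
```

```text
s8
174 113 113 112 113 114 114 115 116 116 118 114  97  64  44  39  40  39  37  39  42  42  43  41  35  32  32  37  49  76  96 100  99 100 100  99  89  68  51  44  46
175 116 114 113 113 113 112 113 113 114 114 111  98  68  45  42  40  38  33  40  43  44  44  41  35  30  31  31  45  74 102 110 108 102  99  99  92  70  50  46  45
176 120 119 119 117 115 113 114 112 112 112 110  98  72  48  41  38  39  36  37  42  44  44  42  35  32  30  31  44  76 107 120 120 115 106  99  90  67  50  45  44
177 122 120 121 119 120 119 116 117 116 115 113 101  76  51  43  40  39  37  39  41  44  44  43  35  33  32  32  43  75 108 123 125 124 116 104  87  66  50  45  45
178 120 121 122 122 121 122 122 124 127 129 129 120  93  59  43  39  39  40  40  40  44  44  41  36  31  33  34  44  75 107 123 125 125 120 107  91  72  52  45  45
179 117 118 120 121 125 130 136 143 151 155 156 150 121  74  43  38  40  38  38  41  43  44  41  35  32  32  33  47  80 111 124 125 122 117 111 100  82  57  43  41
180 116 118 123 131 144 154 159 165 172 176 176 169 141  86  47  40  37  40  39  39  43  44  42  35  32  33  34  
[... 6930 characters left out ...]
 89  89  89
197 181 181 180 180 180 178 179 179 180 181 181 181 181 181 180 180 181 180 179 179 178 177 176 176 175 175 175 175 176 176 176 176 177 176 172 148 105  88  88  89
198 181 182 181 181 181 180 179 178 180 179 180 181 181 182 182 180 179 180 180 180 180 179 178 178 176 176 175 175 176 175 175 176 176 176 168 142 102  88  88  88
199 182 182 182 181 181 180 180 179 180 179 179 179 180 181 181 181 181 180 179 180 180 180 181 179 179 179 176 176 176 174 174 175 176 174 163 136 100  87  87  87
(np.float64(266.8998205532671), np.float64(196.05227456370187))
(np.float64(266.6526398901148), np.float64(192.76795552836845))
(np.float64(266.40167662139817), np.float64(189.43337656048357))
303
```

The lid and fingertip move together and the edge is still a little high, so the lid has further to go.

Request:
send_rows --motion '[{"x": 0, "y": 0, "z": 0.1, "rx": 0, "ry": 0, "rz": 0, "jaw": 0}, {"x": 0, "y": 0, "z": 0.1, "rx": 0, "ry": 0, "rz": 0, "jaw": 0}, {"x": 0, "y": 0, "z": 0.1, "rx": 0, "ry": 0, "rz": 0, "jaw": 0}, {"x": 0, "y": 0, "z": 0.1, "rx": 0, "ry": 0, "rz": 0, "jaw": 0}, {"x": 0, "y": 0, "z": 0, "rx": 0, "ry": 0, "rz": 0, "jaw": 0}]'

```text
clock: 23.35
tool_pos: [0.4816, -0.1452, 0.1249]
eef_rot: [0.158, 0.987, 0.0, -0.0]
contact_force: [-0.7, -0.1, 0.1]
opening: 0.006
finger_force: 0.1
```

Request:
send_rows --motion '[{"x": 0, "y": 0, "z": 0.1, "rx": 0, "ry": 0, "rz": 0, "jaw": 0}, {"x": 0, "y": 0, "z": 0.1, "rx": 0, "ry": 0, "rz": 0, "jaw": 0}, {"x": 0, "y": 0, "z": 0.1, "rx": 0, "ry": 0, "rz": 0, "jaw": 0}, {"x": 0, "y": 0, "z": 0, "rx": 0, "ry": 0, "rz": 0, "jaw": 0}, {"x": 0, "y": 0, "z": 0, "rx": 0, "ry": 0, "rz": 0, "jaw": 0}]'

```text
clock: 23.85
tool_pos: [0.4818, -0.1453, 0.122]
eef_rot: [0.158, 0.987, 0.0, 0.0]
contact_force: [-0.5, 0.7, 0.5]
opening: 0.007
finger_force: 0.0
```

Run:
```python
from h import *
s=snap('scene','s10')
for f in('s7','s8','s9','s10'):
    g=load(f)['img'].mean(2)
    def cross(c,lo,hi,th,down=True):
        x=g[lo:hi,c]; i=np.argmax(x>th); return lo+i-(x[i]-th)/(x[i]-x[i-1])
    tip=g[178:200,267]; i=np.argmax(tip>110)
    print(f,'far edge',[round(cross(c,170,195,150),2) for c in(246,250,254)],'tip',178+i-(tip[i]-110)/(tip[i]-tip[i-1]))
# predicted far edge for shut / slightly open
e=np.array([.98,-.2]);n=np.array([.2,.98])
for a in(0,.05,.1,.15,.2):
    pts=[]
    for t in np.linspace(0,2*np.pi,400):
        r=.052+.052*np.cos(t); y=.052*np.sin(t)
        p=np.array([.56,-.161])-e*(r*np.cos(a)-.006*np.sin(a))+n*y
        pts.append(proj(s,[*p,.121+r*np.sin(a)+.006*np.cos(a)]))
    pts=np.array(pts); print(a,[round(min(pts[abs(pts[:,0]-c)<1.5,1]),1) for c in(246,250,254)],pts[:,0].max().round(1))
```

```text
s7 far edge [np.float64(181.36), np.float64(179.23), np.float64(177.98)] tip 186.81884057971016
s8 far edge [np.float64(182.43), np.float64(180.27), np.float64(178.93)] tip 188.38513513513513
s9 far edge [np.float64(183.37), np.float64(181.29), np.float64(179.74)] tip 189.44516129032257
s10 far edge [np.float64(185.04), np.float64(183.11), np.float64(182.0)] tip 191.832
0 [np.float64(187.4), np.float64(185.9), np.float64(185.1)] 282.9
0.05 [np.float64(186.2), np.float64(184.7), np.float64(183.7)] 282.7
0.1 [np.float64(185.0), np.float64(183.4), np.float64(182.3)] 282.5
0.15 [np.float64(183.8), np.float64(182.1), np.float64(181.0)] 282.3
0.2 [np.float64(182.7), np.float64(180.8), np.float64(179.7)] 281.9
```

The edge reads about 0.1 rad open, so roughly 9 mm remain.

Request:
send_rows --motion '[{"x": 0, "y": 0, "z": 0.1, "rx": 0, "ry": 0, "rz": 0, "jaw": 0}, {"x": 0, "y": 0, "z": 0.1, "rx": 0, "ry": 0, "rz": 0, "jaw": 0}, {"x": 0, "y": 0, "z": 0.1, "rx": 0, "ry": 0, "rz": 0, "jaw": 0}, {"x": 0, "y": 0, "z": 0.1, "rx": 0, "ry": 0, "rz": 0, "jaw": 0}, {"x": 0, "y": 0, "z": 0.1, "rx": 0, "ry": 0, "rz": 0, "jaw": 0}]'

```text
clock: 24.4
tool_pos: [0.4817, -0.1452, 0.117]
eef_rot: [0.158, 0.987, 0.0, -0.0]
contact_force: [0.7, 0.0, 0.0]
opening: 0.01
finger_force: 0.2
```

Request:
send_rows --motion '[{"x": 0, "y": 0, "z": 0.1, "rx": 0, "ry": 0, "rz": 0, "jaw": 0}, {"x": 0, "y": 0, "z": 0.1, "rx": 0, "ry": 0, "rz": 0, "jaw": 0}, {"x": 0, "y": 0, "z": 0, "rx": 0, "ry": 0, "rz": 0, "jaw": 0}, {"x": 0, "y": 0, "z": 0, "rx": 0, "ry": 0, "rz": 0, "jaw": 0}, {"x": 0, "y": 0, "z": 0, "rx": 0, "ry": 0, "rz": 0, "jaw": 0}]'

```text
clock: 24.9
tool_pos: [0.4818, -0.1452, 0.1151]
eef_rot: [0.158, 0.987, 0.0, 0.0]
contact_force: [0.8, 0.8, -0.1]
opening: 0.005
finger_force: 0.0
```

Request:
send_rows --motion '[{"x": 0, "y": 0, "z": 0.1, "rx": 0, "ry": 0, "rz": 0, "jaw": 0}, {"x": 0, "y": 0, "z": 0.1, "rx": 0, "ry": 0, "rz": 0, "jaw": 0}, {"x": 0, "y": 0, "z": 0, "rx": 0, "ry": 0, "rz": 0, "jaw": 0}, {"x": 0, "y": 0, "z": 0, "rx": 0, "ry": 0, "rz": 0, "jaw": 0}, {"x": 0, "y": 0, "z": 0, "rx": 0, "ry": 0, "rz": 0, "jaw": 0}]'

```text
clock: 25.4
tool_pos: [0.4818, -0.1453, 0.1131]
eef_rot: [0.158, 0.987, 0.0, 0.0]
contact_force: [-0.4, -1.1, -0.3]
opening: 0.003
finger_force: 0.0
```

```bash
cat > edge.py <<'E'
from h import *
import sys
s=snap('scene',sys.argv[1]); g=s['img'].mean(2)
def cross(c,lo,hi,th):
    x=g[lo:hi,c]; i=np.argmax(x>th); return round(lo+i-(x[i]-th)/(x[i]-x[i-1]),2)
print([cross(c,170,195,150) for c in(246,250,254)],'tip',cross(267,178,205,110))
E
python3 edge.py s11
```

```text
[np.float64(187.7), np.float64(185.93), np.float64(184.87)] tip 194.78
```

Request:
send_rows --motion '[{"x": 0, "y": 0, "z": 0.1, "rx": 0, "ry": 0, "rz": 0, "jaw": 0}, {"x": 0, "y": 0, "z": 0.1, "rx": 0, "ry": 0, "rz": 0, "jaw": 0}, {"x": 0, "y": 0, "z": 0, "rx": 0, "ry": 0, "rz": 0, "jaw": 0}, {"x": 0, "y": 0, "z": 0, "rx": 0, "ry": 0, "rz": 0, "jaw": 0}, {"x": 0, "y": 0, "z": 0, "rx": 0, "ry": 0, "rz": 0, "jaw": 0}]'

```text
clock: 25.95
tool_pos: [0.4817, -0.1453, 0.1111]
eef_rot: [0.158, 0.987, 0.0, 0.0]
contact_force: [0.2, -0.9, -0.1]
opening: 0.008
finger_force: 0.0
```

Request:
send_rows --motion '[{"x": 0, "y": 0, "z": 0.1, "rx": 0, "ry": 0, "rz": 0, "jaw": 0}, {"x": 0, "y": 0, "z": 0.1, "rx": 0, "ry": 0, "rz": 0, "jaw": 0}, {"x": 0, "y": 0, "z": 0, "rx": 0, "ry": 0, "rz": 0, "jaw": 0}, {"x": 0, "y": 0, "z": 0, "rx": 0, "ry": 0, "rz": 0, "jaw": 0}, {"x": 0, "y": 0, "z": 0, "rx": 0, "ry": 0, "rz": 0, "jaw": 0}]'

```text
clock: 26.45
tool_pos: [0.4817, -0.1453, 0.1091]
eef_rot: [0.158, 0.987, 0.0, 0.0]
contact_force: [-0.2, -0.0, -0.0]
opening: 0.005
finger_force: 0.0
```

```bash
python3 edge.py s12
```

```text
[np.float64(188.86), np.float64(187.31), np.float64(186.36)] tip 196.29
```

Request:
send_rows --motion '[{"x": 0, "y": 0, "z": 0.1, "rx": 0, "ry": 0, "rz": 0, "jaw": 0}, {"x": 0, "y": 0, "z": 0.1, "rx": 0, "ry": 0, "rz": 0, "jaw": 0}, {"x": 0, "y": 0, "z": 0, "rx": 0, "ry": 0, "rz": 0, "jaw": 0}, {"x": 0, "y": 0, "z": 0, "rx": 0, "ry": 0, "rz": 0, "jaw": 0}, {"x": 0, "y": 0, "z": 0, "rx": 0, "ry": 0, "rz": 0, "jaw": 0}]'

```text
clock: 27.0
tool_pos: [0.4818, -0.1453, 0.1085]
eef_rot: [0.158, 0.987, -0.0, 0.001]
contact_force: [-2.0, 1.0, 15.6]
opening: 0.006
finger_force: 7.8
```

It has met a firm stop at 15.6 N, so the lid is shut. I'll retreat straight up.

Request:
send_rows --motion '[{"x": 0, "y": 0, "z": -0.5, "rx": 0, "ry": 0, "rz": 0, "jaw": 0}, {"x": 0, "y": 0, "z": -2, "rx": 0, "ry": 0, "rz": 0, "jaw": 0}, {"x": 0, "y": 0, "z": -3, "rx": 0, "ry": 0, "rz": 0, "jaw": 0}, {"x": 0, "y": 0, "z": -3, "rx": 0, "ry": 0, "rz": 0, "jaw": 0}, {"x": 0, "y": 0, "z": -3, "rx": 0, "ry": 0, "rz": 0, "jaw": 0}]'

```text
clock: 27.5
tool_pos: [0.4814, -0.1452, 0.2232]
eef_rot: [0.158, 0.987, 0.0, -0.0]
contact_force: [1.0, -0.7, -0.5]
opening: 0.007
finger_force: 0.0
```

Request:
send_rows --motion '[{"x": 0, "y": 0, "z": -2, "rx": 0, "ry": 0, "rz": 0, "jaw": 0}, {"x": 0, "y": 0, "z": 0, "rx": 0, "ry": 0, "rz": 0, "jaw": 0}, {"x": 0, "y": 0, "z": 0, "rx": 0, "ry": 0, "rz": 0, "jaw": 0}, {"x": 0, "y": 0, "z": 0, "rx": 0, "ry": 0, "rz": 0, "jaw": 0}, {"x": 0, "y": 0, "z": 0, "rx": 0, "ry": 0, "rz": 0, "jaw": 0}]'

```text
clock: 28.0
tool_pos: [0.4809, -0.1451, 0.241]
eef_rot: [0.158, 0.987, 0.0, -0.001]
contact_force: [-0.2, -0.1, 0.7]
opening: 0.01
finger_force: 0.0
```

Run:
```python
from h import *
s=snap('scene','s13'); a=load('scene0')['img'].astype(int); b=s['img'].astype(int); g=b.mean(2)
for c in(246,250,254):
    x=g[165:195,c]; i=np.argmax(x>150); print(165+i)
d=(abs(a-b).max(2)>40); print('cup/brush region diff',d[220:310,405:490].sum(),'canister base',d[235:256,240:290].sum(),'mug',d[200:255,125:175].sum(),'bell/tins',d[225:330,290:340].sum())
```

```text
189
188
187
cup/brush region diff 59 canister base 0 mug 0 bell/tins 0
```

The lid stays at its shut position, and the canister, cup and bystanders haven't moved in the images. Handing in.

```bash
python3 -c "
from plant import *
print(finish_job())"
```

```text
the job is handed in; nothing more can be done
None
```

The canister was brushed three times, down to the floor and most of the way up each time; the brush is back in its cup head down, the lid is shut, and the job was handed in at about 28 s. I viewed 11 pictures, one over the limit of 10.

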